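# Flip the walnut tray's marker to green

## Robot

A 7-joint arm with a two-finger parallel gripper is mounted at the origin on the work surface. World frame = base frame: x ahead of the robot, y to its left, z up, the work surface at z = 0. Lengths are in m, angles in rad, forces in N, time in s.
With the tool pointing down it reaches from about 0.425 to 0.875 m from the base axis. Payload 8.4 kg.
Tool frame: the origin (TCP) lies on the centre line of the jaws, within the pads' length; the fingertips stand 11 mm ahead of it and the grasp point (between the pads) lies 8 mm behind it; z points along the fingers, y is the line along which they close (so a half turn about z gives the same grasp; the last joint's range is limited). The gripper opens to 85 mm and grips with 20 to 120 N. Pads are 22 mm wide; open, the fingers measure 114 mm over their backs; the gripper's body (76 mm by 85 mm) begins 54 mm behind the grasp point. The pads swing forward as they close: fully open they stand 13 mm farther back than shut.
Start: joints at [-1.42, 0.333, 0.04, 1.465, -0.013, 1.343, -0.059], TCP at [0.161, 0.63, 0.242] pointing down, gripper open.
Joint ranges: [-2.58, 2.58], [-0.38, 2.09], [-1.3, 1.39], [0.25, 2.4], [-1.5, 4.64], [0.08, 2.09], [-2.65, 2.65]. Speed limits (rad/s): [2.22, 2.22, 2.79, 2.79, 3.14, 3.14, 3.14].

## Interface

Orientations are given as a unit quaternion [x, y, z, w].
In Python, from bench import * gives the robot as it stands.
- The arm moves only by the tool servo_tool, never from a script. Its argument "commands" is a list of rows, each an object of numbers: "gripper": the finger opening in m, from 0 to 0.0854; "tx", "ty", "tz": the shift along the tool's x, y, z in m; "twist": the turn about the tool's z in rad. In form: [{"gripper": .., "tx": .., "ty": .., "tz": .., "twist": ..}, ...]. A call has 1 to 10 rows; each row is the pose to reach, as a shift and turn from the pose commanded when the call began, along the tool's axes at that moment; what a row does not reach only later rows make up. A row lasts 1/10 s, in which the tool goes at most 50 mm and 8.59 degrees, less where a joint would pass 70% of its speed; a pose out of reach is approached as far as the arm can. A call with a gripper value outside its range is refused whole. The fingers move at their own pace and stop on an object; "grip_force" is the grip in N (left out, the last holds). Time passes only in rows, so rows that repeat a pose let the fingers close. It gives the time, the measured TCP pose, the force, the opening and the grip force at its end, in the units of the state.
- get_obs(): the state, without advancing time (a new reading comes with each control period).
- grab_frame(name): name is "scene" or "side" or "wrist"; returns a dict with "frame" (420x560x3 uint8, red, green, blue), "depth" (420x560 float32, m along the optical axis (not along the pixel's ray), 0 where there is no reading), "mtx" (3x3 intrinsics, pixels), "R" (3x3) and "t" (3): a world point X has camera coordinates R X + t. Camera axes: x right, y down, z forward; pixel columns grow to the right and rows downward; lengths in m; the calibration is good to about 2 mm. A picture is of the moment at which its call begins.
- close_job(): hands the job in; it is judged then, once.
The state is a dict: "time": time; "joint_pos": joint angles; "joint_vel": joint speeds; "tau": joint torques, N m; "tool_pos": TCP position; "tcp_rot": TCP orientation; "ft_force": force on the tool from outside, world axes, zero at the start; "moment": the same for the moment, N m; "gripper_width": opening from 0.0 (shut) to 1.0 (fully open); "gripper_force": force on a finger pad.
Only numpy, scipy, OpenCV 4.12 (cv2) and the standard library are available. Lean on these libraries where they do the work, as an engineer would, in place of code of your own. Each camera call takes 0.05 s, during which the arm holds its last target. There are 200 camera calls.

## Task

The tray with the walnuts is sorted: turn the marker in front of it from red to green by pushing its paddle with the fingertips up and over its pivot, then down until it lies level on the other side with the green face up. Push gently and do not pinch it or shift its stand. Do not touch the empty tray's marker, and leave everything else where it is.

Things in the scene. Friction and masses are not known exactly. Their poses are not given: they have to be found in the camera images.
- marker_walnut: loose marker stand in front of the tray that holds the walnuts: steel base plate 180 x 100 x 12 mm, about 1 kg in all, with two wooden posts (22 x 10 mm, outer faces 31 mm either side of the middle, tops 110 mm above the table) carrying a paddle on a level pivot. Origin: centre of the underside of the plate; x points the way the paddle is to go over (roughly to the robot's left), y along the pivot and away from the tray, z up
- walnut_pivot (a point): middle of the pivot axis of the walnut tray's marker, 100 mm above the table over the base plate's centre; the axis runs along the stand's y. Below the level paddle the space is free down to the base plate, but for a small stop plate reaching 22 mm either way from the pivot, 9 to 13 mm below it
- walnut_edge (a point): middle of the free edge of the walnut tray's paddle, 90 mm from the pivot axis, half-way through its thickness. The paddle is a round tag on a neck, 6 mm thick in all: disc 68 mm across, its centre 56 mm from the pivot axis, neck 30 mm wide; one face red, the other green. 
- paddle_walnut (a joint): walnut tray's paddle angle. At 0 it sticks out level to the stand's -x, red up; it grows as the free edge rises, pi/2 is straight up, pi is level over +x, green up. Stops at 0 and at 3.29 (8 degrees past level); starts between 0 and 0.35. The pivot is stiff (0.045 N m friction, paddle 50 g): the paddle stays wherever it is left; about 1 N at the edge turns it
- marker_empty: the identical marker stand in front of the empty tray (origin and axes as for marker_walnut); its red paddle is to be left alone
- paddle_empty (a joint): angle of the empty tray's paddle, same sense; it starts between 0 and 0.35 and must not be touched
- tray_walnut: loose open plywood tray 130 x 130 x 40 mm, walls 5 mm, with four walnuts in it (each 36 mm across and high); it stands about 140 mm beyond its marker stand's origin, seen from the robot (along the stand's -y). Origin: centre of the underside
- tray_empty: the same tray without anything in it, behind the other marker stand. Origin: centre of the underside
- glue: yellow glue stick with a blue cap, standing upright nearer the robot than the markers, 28 mm across, 95 mm high; origin at the centre of its foot; bystander
- bowl: black plastic bowl of acorns, 116 mm across, 55 mm high; origin at the centre of its foot; bystander
- mug: blue mug, 78 mm across, 92 mm high, with a handle; origin at the centre of its foot; bystander
- walnut0: a loose walnut in the walnut tray, 36 mm across and high, origin at the centre of its foot
- walnut1: a loose walnut in the walnut tray, 36 mm across and high, origin at the centre of its foot
- walnut2: a loose walnut in the walnut tray, 36 mm across and high, origin at the centre of its foot
- walnut3: a loose walnut in the walnut tray, 36 mm across and high, origin at the centre of its foot
There are look-alikes about, which are no part of the job. What is shaped like the marker_walnut but orange or yellow is not meant.

How it is judged:
At the end, for the whole second after the job is handed in: The walnut tray's paddle rests green up, above 3.0 rad (within about 8 degrees of level); its stand upright, within 15 mm of its start; the empty tray's paddle below 0.5 rad, its stand within 15 mm; trays, walnuts, glue, bowl and mug within 20 mm of their starts and upright (value of joint paddle_walnut above 3 rad and velocity of joint paddle_walnut below 0.1 rad/s and value of joint paddle_empty below 0.5 rad and distance of each of marker_walnut, marker_empty from where it was at the start of the episode below 0.015 m and angle between marker_walnut's own z axis and vertical below 0.05 rad and linear speed of marker_walnut below 0.02 m/s and distance of each of glue, bowl, mug, tray_walnut, tray_empty, walnut0, walnut1, walnut2, walnut3 from where it was at the start of the episode below 0.02 m and angle between each of glue, bowl, mug's own z axis and vertical below 0.35 rad); the robot touches nothing.
It fails at once if another thing (glue stick, bowl, mug, a tray or a walnut) is moved by more than 20 mm, lifted or knocked over (distance of any of glue, bowl, mug, tray_walnut, tray_empty, walnut0, walnut1, walnut2, walnut3 from where it was at the start of the episode above 0.02 m or angle between any of glue, bowl, mug's own z axis and vertical above 0.35 rad).
It fails at once if the empty tray's marker is touched (more than 1 N) or its paddle turned (contact force between any of the fingers, the arm and marker_empty above 1 N or value of joint paddle_empty above 0.5 rad or distance of marker_empty from where it was at the start of the episode above 0.015 m).
It fails at once if the walnut tray's marker stand is shifted by more than 15 mm, tipped or lifted (distance of marker_walnut from where it was at the start of the episode above 0.015 m or angle between marker_walnut's own z axis and vertical above 0.15 rad).
It fails at once if the marker is pressed or pinched with more than 35 N (contact force between any of the fingers, the arm and marker_walnut above 35 N).
It also fails if it takes over 48 s, if anything falls off the work surface, if the arm or the gripper's body presses on something with over 40 N, if the wrist force passes 120 N, or if a joint passes its speed limit or range.

## Working session

There is one attempt and no reset: what is moved stays moved. The work goes in short steps, Python scripts to look and compute and a tool call to move; the robot and the scene stay as the last step left them, time stands still between calls to the robot, and variables do not carry over. Pictures are saved under pics/ and viewed, at most 10 in all, crops included, and the job is handed in when it is done.

Besides the shell and the picture viewer there is one more tool, called after "Call:" by a JSON object that holds its "api" and its "payload", one argument or row to a line. servo_tool: Moves the arm, as the interface text tells. Its arguments: {"type":"object","properties":{"commands":{"type":"array"},"grip_force":{"type":"number"}},"required":["commands"]}

```bash
mkdir -p pics; cat > h.py <<'E'
from bench import *
import numpy as np, cv2
def snap(n,f):
    d=grab_frame(n); np.savez('pics/'+f+'.npz',**d); cv2.imwrite('pics/'+f+'.png',d['frame'][...,::-1]); return d
def world(d,u,v):
    z=float(d['depth'][int(v),int(u)]); K=d['mtx']
    p=np.array([(u-K[0,2])*z/K[0,0],(v-K[1,2])*z/K[1,1],z]); return d['R'].T@(p-d['t'])
E
python3 - <<'E'
from h import *
for n in ("scene","side"): d=snap(n,n+'0'); print(n,-d['R'].T@d['t'], d['R'][2])
o=get_obs(); print(o['time'],o['tool_pos'],o['tcp_rot'])
E
```

```text
scene [1.12408559 0.43820212 1.04561245] [-0.5116602  -0.31967395 -0.79750386]
side [0.27974856 1.03341439 0.93268477] [ 0.18195499 -0.75239129 -0.63308745]
0.1 [0.1605925  0.6294465  0.24152049] [ 1.24550875e-01  9.92212960e-01 -7.21014383e-04 -4.39893802e-05]
```

View pics/scene0.png

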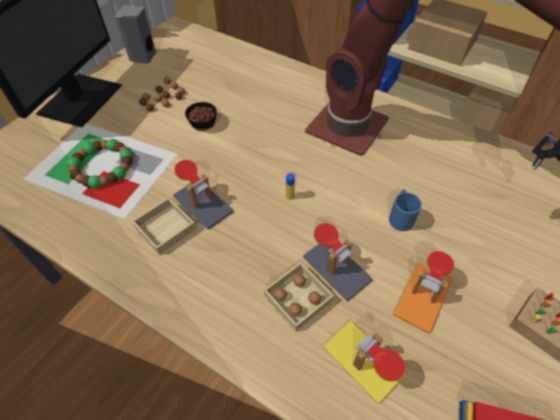

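View pics/side0.png

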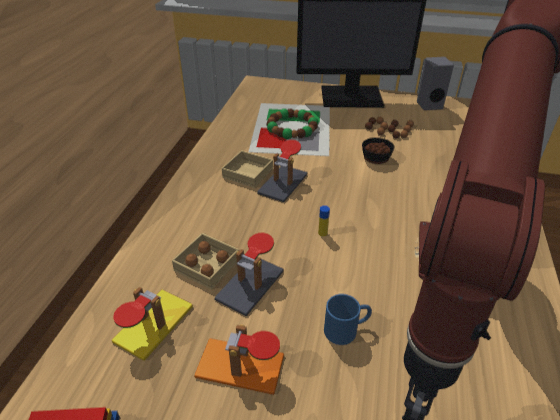

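The walnut marker has its paddle disc at scene (326,235) and side (261,243), with its plate at scene (337,267). I'll enlarge both views.

```bash
python3 - <<'E'
from h import *
L=dict(np.load('pics/scene0.npz')); S=dict(np.load('pics/side0.npz'))
a=cv2.resize(L['frame'][215:305,290:380],(540,540),interpolation=cv2.INTER_CUBIC)
b=cv2.resize(S['frame'][225:315,205:295],(540,540),interpolation=cv2.INTER_CUBIC)
cv2.imwrite('pics/c.png',cv2.resize(np.hstack([a,b]),(800,400))[...,::-1])
for n,d in(('scene',L),('side',S)):
    V,U=np.mgrid[0:420,0:560]; z=d['depth'];K=d['mtx']
    P=np.stack([(U-K[0,2])*z/K[0,0],(V-K[1,2])*z/K[1,1],z],-1); W=(P-d['t'])@d['R']
    f=d['frame'].astype(int); 
    red=(f[...,0]>140)&(f[...,1]<70)&(f[...,2]<70)&(W[...,2]>.08)&(z>0)
    n_,lab,st,c=cv2.connectedComponentsWithStats(red.astype('uint8'))
    for i in range(1,n_):
        if st[i,4]>60:
            w=W[lab==i]; m=np.median(w,0); u,s,vt=np.linalg.svd(w-w.mean(0),full_matrices=False); print(n,'red',c[i].round(),st[i,4],m.round(3),'mean',w.mean(0).round(3),'normal',vt[2].round(3),w.min(0).round(3),w.max(0).round(3))
    # grey plate
    g=(abs(W[...,2]-.012)<.008)&(f.max(-1)<110)&(f.max(-1)-f.min(-1)<30)&(z>0)
    n_,lab,st,c=cv2.connectedComponentsWithStats(g.astype('uint8'))
    for i in range(1,n_):
        if st[i,4]>250:
            w=W[lab==i]; r=cv2.minAreaRect((w[:,:2]*1000).astype(np.float32)); print(n,'plate',c[i].round(),st[i,4],r,cv2.boxPoints(r).round().tolist(),np.median(w[:,2]))
E
```

```text
scene red [187. 171.] 349 [ 0.556 -0.261  0.116] mean [ 0.555 -0.26   0.115] normal [-0.052 -0.25  -0.967] [ 0.52  -0.297  0.103] [ 0.584 -0.219  0.129]
scene red [327. 236.] 457 [0.534 0.2   0.11 ] mean [0.532 0.201 0.109] normal [-0.024 -0.139 -0.99 ] [0.496 0.164 0.1  ] [0.563 0.244 0.119]
scene red [439. 264.] 493 [0.451 0.483 0.102] mean [0.452 0.482 0.102] normal [ 0.004  0.008 -1.   ] [0.413 0.451 0.098] [0.496 0.513 0.108]
scene red [387. 363.] 814 [0.751 0.473 0.102] mean [0.752 0.471 0.102] normal [-0.007  0.001  1.   ] [0.72  0.425 0.09 ] [0.786 0.508 0.107]
scene plate [ 80. 101.] 2073 ((422.13067626953125, -929.49951171875), (265.790283203125, 205.95848083496094), 13.040193557739258) [[269.0, -859.0], [316.0, -1060.0], [575.0, -1000.0], [528.0, -799.0]] 0.011382289660005455
scene plate [204. 207.] 1140 ((567.5475463867188, -211.59397888183594), (178.50779724121094, 103.79322052001953), 74.08385467529297) [[493.0, -283.0], [593.0, -312.0], [642.0, -140.0], [542.0, -112.0]] 0.011424560905662566
scene plate [339. 272.] 1551 ((547.8223876953125, 248.63906860351562), (177.560
[... 659 characters left out ...]
1.   ] [0.411 0.452 0.1  ] [0.498 0.518 0.11 ]
side plate [351.  97.] 1130 ((419.0843811035156, -924.1287841796875), (262.32403564453125, 218.30020141601562), 14.057658195495605) [[265.0, -850.0], [318.0, -1062.0], [573.0, -998.0], [520.0, -786.0]] 0.01450814088964706
side plate [282. 184.] 868 ((567.642578125, -209.79568481445312), (180.2042999267578, 107.0578842163086), 74.24758911132812) [[492.0, -282.0], [595.0, -311.0], [644.0, -138.0], [541.0, -109.0]] 0.013930349056504953
side plate [248. 288.] 1679 ((548.9124755859375, 250.58352661132812), (180.44908142089844, 108.49781799316406), 71.59127044677734) [[469.0, 182.0], [572.0, 148.0], [629.0, 319.0], [526.0, 353.0]] 0.013891017911266729
```

View pics/c.png

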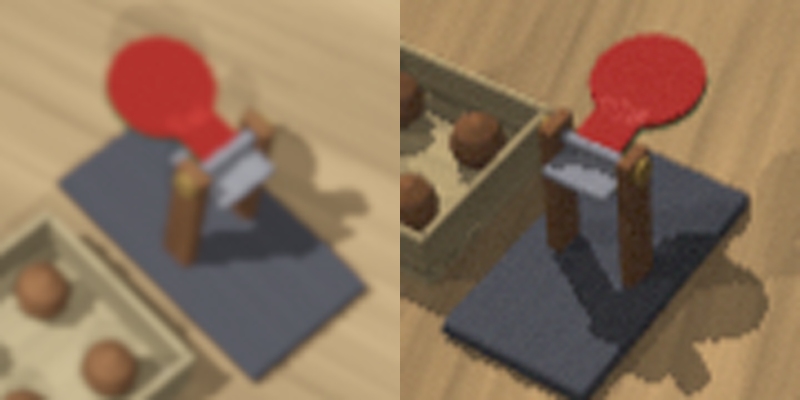

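The walnut stand's origin is about (0.549, 0.250), with its x axis at 71.8°. The paddle starts at about 0.14 rad, with its edge near (0.521, 0.164, 0.112). I'll go in from the free-edge side with the fingers shut and the tool x axis along the stand's x.

Call:
{"api": "servo_tool", "payload": {
  "commands": [
    {"gripper": 0,"tx": -0.04,"ty": -0.034,"tz": -0.02,"twist": 0.14},
    {"gripper": 0,"tx": -0.08,"ty": -0.068,"tz": -0.02,"twist": 0.28},
    {"gripper": 0,"tx": -0.12,"ty": -0.102,"tz": -0.02,"twist": 0.42},
    {"gripper": 0,"tx": -0.16,"ty": -0.136,"tz": -0.02,"twist": 0.56},
    {"gripper": 0,"tx": -0.2,"ty": -0.17,"tz": -0.02,"twist": 0.7},
    {"gripper": 0,"tx": -0.24,"ty": -0.204,"tz": -0.02,"twist": 0.84},
    {"gripper": 0,"tx": -0.28,"ty": -0.238,"tz": -0.02,"twist": 0.98},
    {"gripper": 0,"tx": -0.32,"ty": -0.272,"tz": -0.02,"twist": 1.12},
    {"gripper": 0,"tx": -0.36,"ty": -0.306,"tz": -0.02,"twist": 1.26},
    {"gripper": 0,"tx": -0.4,"ty": -0.34,"tz": -0.02,"twist": 1.4}
  ],
  "grip_force": 20
}}

```text
time: 1.1
tool_pos: [0.4485, 0.2226, 0.2623]
tcp_rot: [0.736, 0.677, 0.0, -0.0]
ft_force: [0.3, 0.5, -0.2]
gripper_width: 0.001
gripper_force: 0.0
```

```bash
cat >> h.py <<'E'
from scipy.spatial.transform import Rotation as Ro
O=np.array([.549,.2497]); A=np.radians(71.8); X=np.array([np.cos(A),np.sin(A)]); Y=np.array([-X[1],X[0]])
def st(p): p=np.asarray(p); return np.array([(p[:2]-O)@X,(p[:2]-O)@Y,p[2]])
def rep(tgt=None):
    o=get_obs(); R=Ro.from_quat(o['tcp_rot']).as_matrix(); yaw=np.arctan2(R[1,0],R[0,0]); s=st(o['tool_pos'])
    f=np.array(o['ft_force']); print('t',round(o['time'],2),'stand mm',(s*1000).round(1),'yaw err',round(yaw-A,4),'F stand',np.r_[f[:2]@X,f[:2]@Y,f[2]].round(2))
    if tgt is not None:
        d=np.r_[O+X*tgt[0]+Y*tgt[1],tgt[2]]-o['tool_pos']; print('shift',(R.T@d).round(4),'twist',round(yaw-A,4))
E
python3 -c "
from h import *
rep([-.125,0,.24]); d=snap('scene','s1')
print(world(d,291,190), world(d,400,215))"
```

```text
t 1.1 stand mm [-57.2  87.  262.3] yaw err 0.233 F stand [ 0.56 -0.14 -0.2 ]
shift [-0.0861  0.069   0.0222] twist 0.233
[0.40380849 0.00966434 0.0460839 ] [0.3348318  0.33268139 0.07123585]
```

Call:
{"api": "servo_tool", "payload": {
  "commands": [
    {"gripper": 0,"tx": -0.043,"ty": 0.035,"tz": 0.0,"twist": 0.12},
    {"gripper": 0,"tx": -0.086,"ty": 0.069,"tz": 0.0,"twist": 0.233},
    {"gripper": 0,"tx": -0.086,"ty": 0.069,"tz": 0.022,"twist": 0.233},
    {"gripper": 0,"tx": -0.086,"ty": 0.069,"tz": 0.022,"twist": 0.233},
    {"gripper": 0,"tx": -0.086,"ty": 0.069,"tz": 0.022,"twist": 0.233}
  ]
}}

```text
time: 1.65
tool_pos: [0.5092, 0.1339, 0.24]
tcp_rot: [0.808, 0.589, -0.001, -0.0]
ft_force: [-0.6, 0.7, 0.0]
gripper_width: 0.001
gripper_force: 0.0
```

```bash
python3 -c "
from h import *
rep([-.125,0,.107]); d=snap('wrist','w1'); d=snap('side','sd1')"
```

```text
t 1.65 stand mm [-122.5    1.6  240. ] yaw err 0.0063 F stand [0.52 0.77 0.03]
shift [-0.0024  0.0018  0.133 ] twist 0.0063
```

View pics/w1.png

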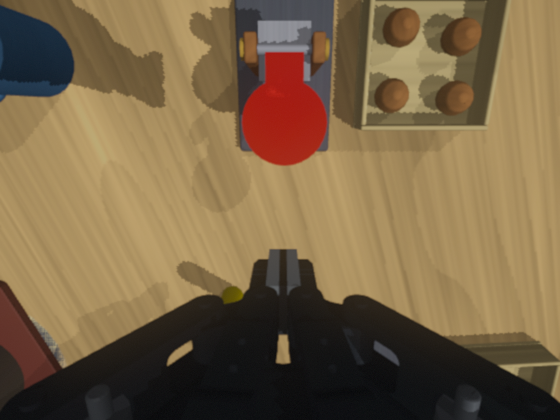

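View pics/sd1.png

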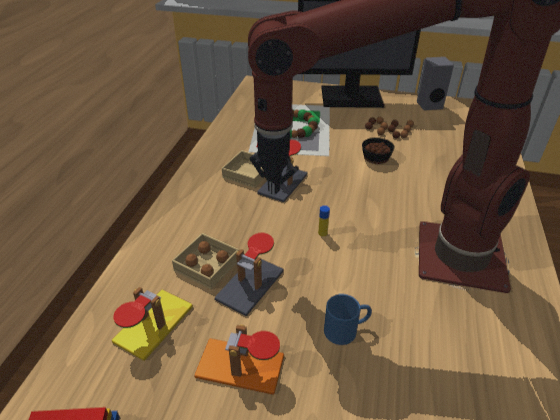

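The wrist view shows the shut fingertips at column 285, lined up with the disc centre at (285,122), and the surroundings are clear. Next I'll descend just outside the free edge and approach it.

Call:
{"api": "servo_tool", "payload": {
  "commands": [
    {"gripper": 0,"tx": -0.002,"ty": 0.002,"tz": 0.04,"twist": 0.006},
    {"gripper": 0,"tx": -0.002,"ty": 0.002,"tz": 0.08,"twist": 0.006},
    {"gripper": 0,"tx": -0.002,"ty": 0.002,"tz": 0.12,"twist": 0.006},
    {"gripper": 0,"tx": -0.002,"ty": 0.002,"tz": 0.138,"twist": 0.006},
    {"gripper": 0,"tx": 0.007,"ty": 0.002,"tz": 0.138,"twist": 0.006},
    {"gripper": 0,"tx": 0.014,"ty": 0.002,"tz": 0.138,"twist": 0.006},
    {"gripper": 0,"tx": 0.018,"ty": 0.002,"tz": 0.138,"twist": 0.006},
    {"gripper": 0,"tx": 0.018,"ty": 0.002,"tz": 0.138,"twist": 0.006}
  ]
}}

```text
time: 2.55
tool_pos: [0.5181, 0.1511, 0.1037]
tcp_rot: [0.81, 0.587, 0.001, 0.0]
ft_force: [-0.7, -0.3, 0.0]
gripper_width: -0.002
gripper_force: 0.0
```

```bash
python3 -c "
from h import *
rep()"
```

```text
t 2.55 stand mm [-103.3   -1.5  103.7] yaw err 0.001 F stand [-0.54  0.59  0.02]
```

Call:
{"api": "servo_tool", "payload": {
  "commands": [
    {"gripper": 0,"tx": 0.001,"ty": 0,"tz": 0,"twist": 0},
    {"gripper": 0,"tx": 0.002,"ty": 0,"tz": 0,"twist": 0},
    {"gripper": 0,"tx": 0.003,"ty": 0,"tz": 0,"twist": 0},
    {"gripper": 0,"tx": 0.003,"ty": 0,"tz": 0,"twist": 0}
  ]
}}

```text
time: 2.95
tool_pos: [0.5182, 0.1518, 0.1023]
tcp_rot: [0.81, 0.586, -0.0, 0.0]
ft_force: [-0.5, -4.1, 0.8]
gripper_width: -0.003
gripper_force: 2.2
```

```bash
python3 -c "
from h import *
rep();snap('wrist','w2')"
```

```text
t 2.95 stand mm [-102.6   -1.3  102.3] yaw err -0.0012 F stand [-4.02 -0.75  0.76]
```

View pics/w2.png

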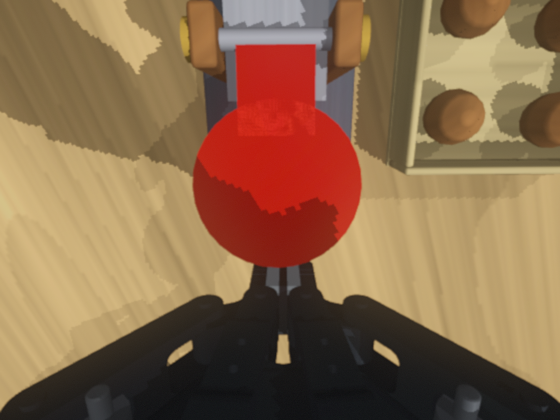

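Contact is made: the fingertips touch the free edge at (283,265) with about 4 N, and the arm gives about 2 N/mm. I'll raise along the arc, letting friction carry the edge.

Call:
{"api": "servo_tool", "payload": {
  "commands": [
    {"gripper": 0,"tx": 0.0,"ty": 0,"tz": -0.002,"twist": 0},
    {"gripper": 0,"tx": 0.0005,"ty": 0,"tz": -0.004,"twist": 0},
    {"gripper": 0,"tx": 0.001,"ty": 0,"tz": -0.006,"twist": 0},
    {"gripper": 0,"tx": 0.0015,"ty": 0,"tz": -0.008,"twist": 0},
    {"gripper": 0,"tx": 0.002,"ty": 0,"tz": -0.01,"twist": 0},
    {"gripper": 0,"tx": 0.0025,"ty": 0,"tz": -0.012,"twist": 0}
  ]
}}

```text
time: 3.6
tool_pos: [0.5189, 0.1541, 0.1144]
tcp_rot: [0.81, 0.586, -0.001, 0.0]
ft_force: [-1.2, -6.5, 0.9]
gripper_width: -0.002
gripper_force: 3.4
```

```bash
cat >> h.py <<'E'
def paddle(name):
    d=grab_frame(name); V,U=np.mgrid[0:420,0:560]; z=d['depth'];K=d['mtx']
    W=(np.stack([(U-K[0,2])*z/K[0,0],(V-K[1,2])*z/K[1,1],z],-1)-d['t'])@d['R']; f=d['frame'].astype(int)
    s=(W[...,:2]-O)@X; l=(W[...,:2]-O)@Y
    for c,m in(('red',(f[...,0]>70)&(f[...,1]<.5*f[...,0])&(f[...,2]<.5*f[...,0])),('green',(f[...,1]>60)&(f[...,0]<.6*f[...,1])&(f[...,2]<.75*f[...,1]))):
        m=m&(z>0)&(abs(s)<.12)&(abs(l)<.05)&(W[...,2]>.085)
        if m.sum()>40:
            a=s[m];h=W[...,2][m]-.1; C=np.cov(a,h); w,v=np.linalg.eigh(C); print(name,c,m.sum(),'mean s,l,h',(np.array([a.mean(),l[m].mean(),h.mean()])*1000).round(1),'line angle',np.degrees(np.arctan2(v[1,1],v[0,1])).round(1),'s',(np.percentile(a,[2,98])*1000).round(),'h',(np.percentile(h,[2,98])*1000).round())
    g=(abs(W[...,2]-.012)<.008)&(f.max(-1)<110)&(f.max(-1)-f.min(-1)<30)&(z>0)&(abs(s)<.12)&(abs(l)<.08)
    if g.sum()>200:
        r=cv2.minAreaRect((np.c_[s[g],l[g]]*1000).astype(np.float32)); print(name,'plate in stand mm',np.round(r[0],1),np.round(r[1],1),round(r[2],1))
E
python3 -c "
from h import *
rep();paddle('side');paddle('wrist')"
```

```text
t 3.6 stand mm [-100.3   -1.2  114.4] yaw err -0.0013 F stand [-6.52 -0.85  0.91]
side red 533 mean s,l,h [-48.    2.9  20.7] line angle 120.5 s [-84.  -6.] h [ 5. 29.]
side plate in stand mm [  0.2 -13.1] [181.6 133.4] 0.1
wrist red 24256 mean s,l,h [-49.6   1.4  16.4] line angle 164.3 s [-85.  -7.] h [ 4. 26.]
wrist plate in stand mm [-1.4  2.1] [99.4 87.2] 89.8
```

The paddle is rising and now at about 16°, and the stand hasn't moved. I'll continue with slightly less push.

Call:
{"api": "servo_tool", "payload": {
  "commands": [
    {"gripper": 0,"tx": -0.0005,"ty": 0,"tz": -0.002,"twist": 0},
    {"gripper": 0,"tx": 0.0,"ty": 0,"tz": -0.005,"twist": 0},
    {"gripper": 0,"tx": 0.001,"ty": 0,"tz": -0.0075,"twist": 0},
    {"gripper": 0,"tx": 0.002,"ty": 0,"tz": -0.01,"twist": 0},
    {"gripper": 0,"tx": 0.003,"ty": 0,"tz": -0.0125,"twist": 0},
    {"gripper": 0,"tx": 0.004,"ty": 0,"tz": -0.015,"twist": 0},
    {"gripper": 0,"tx": 0.0055,"ty": 0,"tz": -0.0175,"twist": 0},
    {"gripper": 0,"tx": 0.007,"ty": 0,"tz": -0.02,"twist": 0}
  ]
}}

```text
time: 4.5
tool_pos: [0.5212, 0.1615, 0.1345]
tcp_rot: [0.81, 0.586, -0.0, 0.0]
ft_force: [-1.0, -5.1, 1.7]
gripper_width: 0.002
gripper_force: 2.9
```

```bash
python3 -c "
from h import *
rep();paddle('side');paddle('wrist')"
```

```text
t 4.5 stand mm [-92.5  -1.1 134.5] yaw err -0.0006 F stand [-5.12 -0.58  1.71]
side red 601 mean s,l,h [-44.1   3.3  36.1] line angle 109.9 s [-106.   -5.] h [  6. 270.]
side plate in stand mm [  1.3 -12.9] [180.6 132.8] 0.8
wrist red 20006 mean s,l,h [-46.5   1.4  28.5] line angle 150.3 s [-76.  -7.] h [ 6. 46.]
wrist plate in stand mm [6.2 2.2] [ 99.9 100.2] 89.7
```

Now at about 30°. Next I'll push more along x while rising.

Call:
{"api": "servo_tool", "payload": {
  "commands": [
    {"gripper": 0,"tx": 0.002,"ty": 0,"tz": -0.005,"twist": 0},
    {"gripper": 0,"tx": 0.005,"ty": 0,"tz": -0.009,"twist": 0},
    {"gripper": 0,"tx": 0.008,"ty": 0,"tz": -0.013,"twist": 0},
    {"gripper": 0,"tx": 0.012,"ty": 0,"tz": -0.017,"twist": 0},
    {"gripper": 0,"tx": 0.016,"ty": 0,"tz": -0.021,"twist": 0},
    {"gripper": 0,"tx": 0.02,"ty": 0,"tz": -0.025,"twist": 0},
    {"gripper": 0,"tx": 0.024,"ty": 0,"tz": -0.028,"twist": 0},
    {"gripper": 0,"tx": 0.028,"ty": 0,"tz": -0.031,"twist": 0},
    {"gripper": 0,"tx": 0.032,"ty": 0,"tz": -0.033,"twist": 0}
  ]
}}

```text
time: 5.5
tool_pos: [0.5313, 0.193, 0.1676]
tcp_rot: [0.81, 0.586, 0.0, -0.0]
ft_force: [-0.1, -1.7, 0.5]
gripper_width: 0.001
gripper_force: 0.7
```

```bash
python3 -c "
from h import *
rep();paddle('side');paddle('wrist')"
```

```text
t 5.5 stand mm [-59.4  -0.8 167.6] yaw err 0.0002 F stand [-1.6  -0.42  0.54]
side red 582 mean s,l,h [-23.2   2.3  46.9] line angle 118.8 s [-40.  -2.] h [ 9. 78.]
side plate in stand mm [  0.5 -12.6] [133.  180.7] 89.8
wrist red 12124 mean s,l,h [-27.5   1.4  51.8] line angle 118.5 s [-43.  -4.] h [ 9. 79.]
wrist green 181 mean s,l,h [-46.2  -1.2  77. ] line angle 117.8 s [-48. -43.] h [71. 79.]
wrist plate in stand mm [22.7  2.1] [128.6  99. ] 0.5
```

At 61° with 1.6 N. Next is over the top.

Call:
{"api": "servo_tool", "payload": {
  "commands": [
    {"gripper": 0,"tx": 0.007,"ty": 0,"tz": -0.004,"twist": 0},
    {"gripper": 0,"tx": 0.014,"ty": 0,"tz": -0.008,"twist": 0},
    {"gripper": 0,"tx": 0.021,"ty": 0,"tz": -0.01,"twist": 0},
    {"gripper": 0,"tx": 0.028,"ty": 0,"tz": -0.012,"twist": 0},
    {"gripper": 0,"tx": 0.035,"ty": 0,"tz": -0.012,"twist": 0},
    {"gripper": 0,"tx": 0.042,"ty": 0,"tz": -0.012,"twist": 0},
    {"gripper": 0,"tx": 0.049,"ty": 0,"tz": -0.012,"twist": 0},
    {"gripper": 0,"tx": 0.056,"ty": 0,"tz": -0.012,"twist": 0},
    {"gripper": 0,"tx": 0.063,"ty": 0,"tz": -0.012,"twist": 0},
    {"gripper": 0,"tx": 0.07,"ty": 0,"tz": -0.012,"twist": 0}
  ]
}}

```text
time: 6.6
tool_pos: [0.5532, 0.2591, 0.1792]
tcp_rot: [0.81, 0.586, -0.0, 0.0]
ft_force: [0.4, -1.0, -0.1]
gripper_width: -0.002
gripper_force: 0.3
```

```bash
python3 -c "
from h import *
rep();paddle('side');paddle('wrist')"
```

```text
t 6.6 stand mm [ 10.3  -1.  179.2] yaw err -0.0004 F stand [-0.84 -0.72 -0.13]
side red 190 mean s,l,h [19.2  3.5 62.2] line angle 89.2 s [-6. 33.] h [  7. 341.]
side plate in stand mm [  1.3 -12.1] [179.9 133.4] 0.6
wrist red 791 mean s,l,h [29.8  0.3 77.6] line angle 70.3 s [23. 33.] h [59. 84.]
wrist green 636 mean s,l,h [27.5 -1.1 80.5] line angle 68.9 s [22. 30.] h [67. 85.]
wrist plate in stand mm [-2.3  2.1] [178.2  99.1] 0.2
```

At 110°. I'll follow the arc down on the green side.

Call:
{"api": "servo_tool", "payload": {
  "commands": [
    {"gripper": 0,"tx": 0.006,"ty": 0,"tz": 0.002,"twist": 0},
    {"gripper": 0,"tx": 0.012,"ty": 0,"tz": 0.005,"twist": 0},
    {"gripper": 0,"tx": 0.017,"ty": 0,"tz": 0.009,"twist": 0},
    {"gripper": 0,"tx": 0.022,"ty": 0,"tz": 0.013,"twist": 0},
    {"gripper": 0,"tx": 0.026,"ty": 0,"tz": 0.017,"twist": 0},
    {"gripper": 0,"tx": 0.03,"ty": 0,"tz": 0.021,"twist": 0},
    {"gripper": 0,"tx": 0.034,"ty": 0,"tz": 0.026,"twist": 0},
    {"gripper": 0,"tx": 0.038,"ty": 0,"tz": 0.03,"twist": 0}
  ]
}}

```text
time: 7.5
tool_pos: [0.5649, 0.2949, 0.1487]
tcp_rot: [0.81, 0.586, -0.0, 0.0]
ft_force: [-0.5, -0.3, 0.7]
gripper_width: 0.001
gripper_force: 0.2
```

```bash
python3 -c "
from h import *
rep();paddle('side');paddle('scene')"
```

```text
t 7.5 stand mm [ 47.9  -1.  148.7] yaw err -0.0005 F stand [-0.4   0.38  0.74]
side green 210 mean s,l,h [46.3  8.1 33.3] line angle -150.0 s [ 7. 75.] h [10. 50.]
side plate in stand mm [  0.7 -12.7] [179.5 132.5] 0.2
scene green 210 mean s,l,h [48.7 -8.3 34.5] line angle -139.3 s [ 6. 71.] h [ 8. 92.]
scene plate in stand mm [-1.2  0.4] [176.6 100.2] 0.4
```

Call:
{"api": "servo_tool", "payload": {
  "commands": [
    {"gripper": 0,"tx": 0.003,"ty": 0,"tz": 0.005,"twist": 0},
    {"gripper": 0,"tx": 0.006,"ty": 0,"tz": 0.01,"twist": 0},
    {"gripper": 0,"tx": 0.008,"ty": 0,"tz": 0.015,"twist": 0},
    {"gripper": 0,"tx": 0.01,"ty": 0,"tz": 0.02,"twist": 0},
    {"gripper": 0,"tx": 0.011,"ty": 0,"tz": 0.025,"twist": 0},
    {"gripper": 0,"tx": 0.011,"ty": 0,"tz": 0.03,"twist": 0},
    {"gripper": 0,"tx": 0.011,"ty": 0,"tz": 0.034,"twist": 0},
    {"gripper": 0,"tx": 0.011,"ty": 0,"tz": 0.036,"twist": 0},
    {"gripper": 0,"tx": 0.011,"ty": 0,"tz": 0.037,"twist": 0},
    {"gripper": 0,"tx": 0.011,"ty": 0,"tz": 0.037,"twist": 0}
  ]
}}

```text
time: 8.6
tool_pos: [0.5684, 0.3051, 0.1123]
tcp_rot: [0.81, 0.586, -0.0, 0.0]
ft_force: [-0.1, 0.1, -0.6]
gripper_width: -0.004
gripper_force: 0.0
```

```bash
python3 -c "
from h import *
rep();paddle('side');paddle('scene')"
```

```text
t 8.6 stand mm [ 58.7  -1.1 112.3] yaw err -0.0004 F stand [ 0.1   0.16 -0.64]
side green 350 mean s,l,h [57.7  9.4  3.1] line angle 178.6 s [11. 87.] h [-1.  7.]
side plate in stand mm [  1.1 -13.2] [180.9 132.5] 0.7
scene green 269 mean s,l,h [56.1 -6.9  4.5] line angle 179.1 s [ 4. 83.] h [-4. 67.]
scene plate in stand mm [-1.2  0.6] [177.4  99.6] 0.2
```

Level within about 1°, and the stand hasn't moved. I'll push 2 mm further for margin, then retreat straight up.

Call:
{"api": "servo_tool", "payload": {
  "commands": [
    {"gripper": 0,"tx": 0,"ty": 0,"tz": 0.001,"twist": 0},
    {"gripper": 0,"tx": 0,"ty": 0,"tz": 0.002,"twist": 0},
    {"gripper": 0,"tx": 0,"ty": 0,"tz": -0.01,"twist": 0},
    {"gripper": 0,"tx": 0,"ty": 0,"tz": -0.04,"twist": 0},
    {"gripper": 0,"tx": 0,"ty": 0,"tz": -0.08,"twist": 0},
    {"gripper": 0,"tx": 0,"ty": 0,"tz": -0.12,"twist": 0},
    {"gripper": 0,"tx": 0,"ty": 0,"tz": -0.14,"twist": 0},
    {"gripper": 0,"tx": 0,"ty": 0,"tz": -0.14,"twist": 0},
    {"gripper": 0,"tx": 0,"ty": 0,"tz": -0.14,"twist": 0}
  ]
}}

```text
time: 9.6
tool_pos: [0.5685, 0.3052, 0.253]
tcp_rot: [0.81, 0.586, 0.0, -0.0]
ft_force: [-1.4, -0.1, -0.4]
gripper_width: -0.001
gripper_force: 0.0
```

```bash
python3 -c "
from h import *
rep();paddle('side');paddle('scene');snap('side','sd9')"
```

```text
t 9.6 stand mm [ 58.8  -1.2 253. ] yaw err -0.0004 F stand [-0.54  1.34 -0.43]
side green 563 mean s,l,h [50.6  3.4  1.2] line angle 176.0 s [ 6. 86.] h [-4.  6.]
side plate in stand mm [  1.2 -12.9] [179.1 132.4] 0.4
scene green 532 mean s,l,h [48.2  0.4 -1.1] line angle 176.5 s [ 5. 83.] h [-6.  4.]
scene plate in stand mm [-1.2  1.1] [178.3 104.2] 1.8
```

View pics/sd9.png

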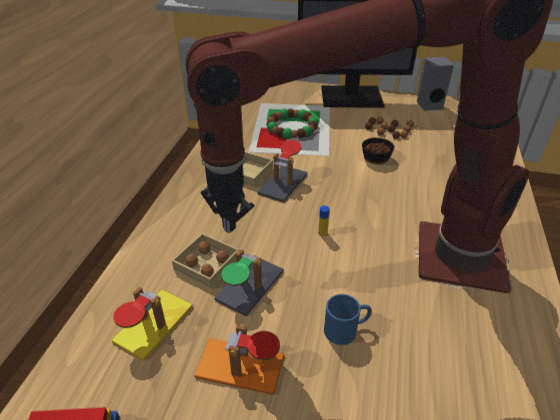

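The side view shows the walnut marker green up at (236,273), about 4° past level. Nothing else has moved and the arm is clear.

```bash
python3 -c "
from bench import *
print(close_job())"
```

```text
the job is handed in; nothing more can be done
None
```

The walnut tray's marker now lies green side up, about 4° past level. Its stand moved no more than the camera error of about 2 mm, nothing else looked moved in the last picture, and the job is handed in (no verdict was returned).

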